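Move a gauge block with spring tongs

ROBOT

A 7-joint arm with a two-finger parallel gripper is mounted at the origin on a cart in front of the work surface, level with it; the furniture and walls round the work are solid. World frame = base frame: x ahead of the robot, y to its left, z up, the work surface at z = 0. Lengths are in m, angles in rad, forces in N, time in s.
With the tool pointing down it reaches from about 0.4 to 0.85 m from the base axis. Payload 10.4 kg.
Tool frame: the origin (TCP) lies at the very end of the fingers, on their centre line; the grasp point (between the pads) lies manip.hold_point_z behind it (manip.hold_point_z is the distance from the TCP to the grasp point, in m); z points along the fingers, y is the direction in which the jaws open and shut (so a half turn about z gives the same grasp; the last joint's range is limited). The gripper opens to 85 mm and grips with 20 to 120 N. Pads are 22 mm wide; open, the fingers measure 114 mm over their backs; the gripper's body (76 mm by 85 mm) begins 54 mm behind the grasp point. The pads swing forward as they close: fully open they stand 13 mm farther back than shut.
Start: joints at [1.173, 0.332, -0.065, 1.46, 0.022, 1.35, -0.088], TCP at [0.229, -0.582, 0.231] pointing down, gripper open.
Joint ranges: [-2.6, 2.6], [-0.5, 2.12], [-1.47, 1.34], [0.16, 2.42], [-1.27, 4.41], [0.06, 2.06], [-2.6, 2.6]. Speed limits (rad/s): [2.22, 2.22, 2.79, 2.79, 3.14, 3.14, 3.14].

INTERFACE

Orientations are given as a unit quaternion [x, y, z, w].
In Python, from workcell import manip gives the robot as it stands.
- The arm moves only by the tool jog_arm, never from a script. Its arguments are lists of equal length, an entry for each row: "translation": the shift along the world's x, y, z in mm, a list of three; "turn": the turn about the world's z in degrees. In form: {"translation": [[x, y, z], ...], "turn": [turn, ...]}. A call has 1 to 12 rows; each row is the pose to reach, as a shift and turn from the pose measured when the call began; what a row does not reach only later rows make up. A row lasts 1/12 s, in which the tool goes at most 41.7 mm and 7.16 degrees, less where a joint would pass 70% of its speed; a pose out of reach is approached as far as the arm can. A call with a gripper value outside its range is refused whole. "grip" is the finger opening in mm, from 0 to 85.4, set as the call begins (left out, the last holds). The fingers move at their own pace and stop on an object; "grip_force" is the grip in N (left out, the last holds). Time passes only in rows, so rows that repeat a pose let the fingers close. It gives the time, the measured TCP pose, the force and the opening at its end, in the units of the state.
- manip.get_obs(): the state, without advancing time (a new reading comes with each control period).
- manip.camera(name): name is "side" or "top" or "wrist"; returns a dict with "frame" (480x640x3 uint8, red, green, blue), "mtx" (3x3 intrinsics, pixels), "pose" (4x4, takes a point from camera to world coordinates). Camera axes: x right, y down, z forward; pixel columns grow to the right and rows downward; lengths in m; the calibration is good to about 2 mm. A picture is of the moment at which its call begins. There is no depth.
- manip.hand_in(): hands the job in, once; it reports no verdict.
Trained networks look in a picture, given as the dict that the camera call returned (one of the last four; its "shot" number tells which), for a name from the list of things; names that differ only in an ending like _2 or _b are one class to them, and where a whole thing is asked for, a point or a joint stands for the part that bears it (a point fixed in the world has none). Each returns a list of dicts, best first, with "confidence" (0 to 1); they miss things now and then, are a little off and sometimes report something else, mostly with a low value. They report only what shows in the picture. A call takes as long as a camera call. They do not tell look-alikes from the thing itself.
- manip.outline_of(picture, label): "mask" (480x640 bool, what is visible of it) and "extent" ([left, top, right, bottom] in pixels, round what is visible of it).
- manip.pinpoint(picture, label): "at" ([column, row] in pixels: a listed point, or the origin of a listed thing).
The state is a dict: "clock": time; "joint_pos": joint angles; "joint_velocities": joint speeds; "tau": joint torques, N m; "position": TCP position; "ee_rot": TCP orientation; "ft_force": force on the tool from outside, world axes, zero at the start; "torque": the same for the moment, N m; "grip_width": opening from 0.0 (shut) to 1.0 (fully open).
Only numpy, scipy, OpenCV 4.12 (cv2) and the standard library are available. Lean on these libraries where they do the work, as an engineer would, in place of code of your own. Each camera call takes 0.05 s, during which the arm holds its last target. There are 200 camera calls.

TASK

The gauge blocks have been wiped clean and must not be touched by the gripper. Take the spring tongs from their black mat, squeeze them on the square gauge block, carry it over and lay it gently flat on the middle of the dark drilled steel plate, then stand the tongs upright on the middle of their mat again and let go. Leave the two other gauge blocks where they are.

Things in the scene. Friction and masses are not known exactly. Their poses are not given: they have to be found in the camera images.
- tongs_grip (a point): Steel spring tongs, upright and open on the black mat, 100 mm tall, 0.16 kg. Point midway between the two grip plates, 75 mm above the jaws' underside; z up, y = squeezing direction. Plates (at +y, -y) 26 mm wide in x, 50 to 100 mm above the jaws' underside, 50 mm over their outer faces when open, a 12 mm spine between. Grip them from above across the outer faces.
- tongs_jaws (a point): Point midway between the tongs' jaws at their underside, straight below tongs_grip, same axes. Jaws at +y and -y: 28 mm wide (x), 16 mm high, 6 mm thick; open they are 46 mm apart inside, 58 mm outside. A plate gap 1 mm smaller brings the jaws 1 mm closer: 47 mm over the plates holds the tongs with jaws 43 mm apart; 34 mm closes them on a 30 mm block; 29 mm is the stop.
- tongs_left (a joint): inward travel (m) of the tongs' arm at +y: 0 open, 0.008 with the jaws on a 30 mm block, 0.0105 stop. Both arms stay parallel and move in equally against springs, 5 N to begin, 7 N at the stop; let go, they spring open, so a slight squeeze is enough to carry the tongs open
- tongs_right (a joint): inward travel (m) of the tongs' arm at -y, equal to tongs_left
- square_gauge_center (a point): The block to be moved: square steel gauge block, 30 x 30 mm in plan and 9 mm high, lying flat on the bench; this point is its centre, 4.5 mm above its underside; z up, x and y along its sides; 0.09 kg
- oblong_gauge_center (a point): Not to be moved: oblong steel gauge block, 20 x 30 mm in plan and 9 mm high, lying flat on the bench; this point is its centre, 4.5 mm above its underside; z up, y along the 30 mm
- slim_gauge_center (a point): Not to be moved: slim steel gauge block, 9 x 30 mm in plan and 9 mm high, lying flat on the bench; this point is its centre, 4.5 mm above its underside; z up, y along the 30 mm
- plate_top (a point): Centre of the top face of the dark steel drilled plate, 50 mm (x) x 75 mm (y), 25 mm high, 0.75 kg, loose on the bench; z up
- mat: Black rubber mat, 120 x 120 mm, 3 mm thick, fixed on the bench; origin at the centre of its underside, z up, so that the tongs stand 3 mm above the origin
Mind the look-alikes: they are no part of the job. Several things have the shape of the mat; the one meant has the colours described above. Of the things that look like the part that bears square_gauge_center, the smaller one is meant.

How it is judged:
By the outcome, as a careful person would: the job done as asked, in the order asked, and still so for the second after the job is handed in, with the robot touching nothing.
It also fails if it takes over 45 s, if anything falls off the work surface, if the arm or the gripper's body presses on something with over 40 N, if the wrist force passes 120 N, or if a joint passes its speed limit or range.

## Working session

There is one attempt and no reset: what is moved stays moved. The work goes in short steps, Python scripts to look and compute and a tool call to move; the robot and the scene stay as the last step left them, time stands still between calls to the robot, and variables do not carry over. Pictures are saved under pics/ and viewed, about 8 in all and at most 12, crops included, and the job is handed in when it is done.

Besides the shell and the picture viewer there is one more tool, called as name(argument=value, ...) on one line, values as JSON. jog_arm: Moves the arm, as the interface text tells. Its arguments: {"type":"object","properties":{"translation":{"type":"array"},"turn":{"type":"array"},"grip":{"type":"number"},"grip_force":{"type":"number"}},"required":["translation","turn"]}

```bash
mkdir -p pics
cat > h.py <<'E'
import numpy as np, cv2
from workcell import manip
def ray(p,uv):
    d=p['pose'][:3,:3]@np.linalg.solve(np.array(p['mtx']),[uv[0],uv[1],1.]); return np.array(p['pose'])[:3,3],d
def onz(p,uv,z):
    o,d=ray(p,uv); return o+d*(z-o[2])/d[2]
def proj(p,X):
    T=np.linalg.inv(p['pose']); c=T[:3,:3]@np.array(X)+T[:3,3]; q=np.array(p['mtx'])@c; return q[:2]/q[2]
def save(p,n): cv2.imwrite('pics/'+n,cv2.cvtColor(p['frame'],cv2.COLOR_RGB2BGR))
E
python3 - <<'E'
from h import *
np.set_printoptions(precision=4,suppress=True)
o=manip.get_obs();print(o['clock'],o['position'],o['ee_rot'],manip.hold_point_z)
Z={'tongs_grip':.078,'tongs_jaws':.003,'square_gauge_center':.0045,'oblong_gauge_center':.0045,'slim_gauge_center':.0045,'plate_top':.025,'mat':0}
for c in ['top','side']:
    p=manip.camera(c);save(p,c+'1.png');print(c,p['pose'][:3,3])
    for n,z in Z.items():
        for r in manip.pinpoint(p,n): print(n,np.round(r['at'],1),round(r['confidence'],2),onz(p,r['at'],z))
E
```

```text
0.0 [ 0.2287 -0.5813  0.2305] [ 0.9825  0.1863 -0.0002 -0.0007] 0.0187
top [0.3349 0.0459 0.9993]
tongs_grip [175.6 251.8] 0.84 [0.4667 0.2676 0.078 ]
tongs_jaws [188.9 257.7] 0.89 [0.4678 0.2623 0.003 ]
square_gauge_center [314.  197.7] 0.93 [0.5789 0.0516 0.0045]
square_gauge_center [321.6 243.4] 0.66 [0.4986 0.0363 0.0045]
oblong_gauge_center [377.  247.8] 0.5 [ 0.4936 -0.0591  0.0045]
slim_gauge_center [441.  266.2] 0.45 [ 0.4648 -0.1692  0.0045]
plate_top [333.6 142.9] 0.85 [0.6725 0.0202 0.025 ]
mat [186.8 256.5] 0.82 [0.4702 0.2667 0.    ]
mat [302.9 327.1] 0.64 [0.3556 0.0641 0.    ]
side [ 0.3693 -0.7226  0.6747]
tongs_grip [266.3 182.5] 0.9 [0.4651 0.2594 0.078 ]
tongs_jaws [271.  213.6] 0.95 [0.4716 0.2648 0.003 ]
tongs_jaws [409.5 271.5] 0.31 [0.684  0.0438 0.003 ]
square_gauge_center [305.2 284.5] 0.83 [0.5002 0.0415 0.0045]
square_gauge_center [351.5 278.6] 0.69 [0.5803 0.0421 0.0045]
oblong_gauge_center [312.8 330.8] 0.62 [ 0.4927 -0.0678  0.0045]
slim_gauge_center [310.6 385.3] 0.46 [ 0.4699 -0.172   0.0045]
plate_top [407.7 270.1] 0.88 [0.6719 0.0228 0.025 ]
mat [218.3 290.1] 0.9 [0.3556 0.0594 0.    ]
```

View pics/top1.png

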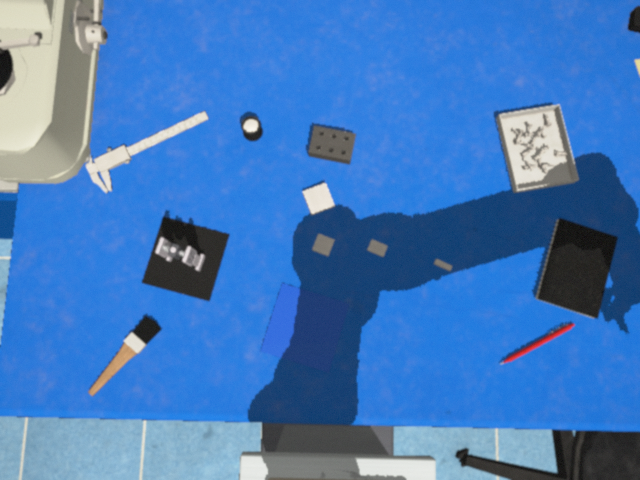

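View pics/side1.png

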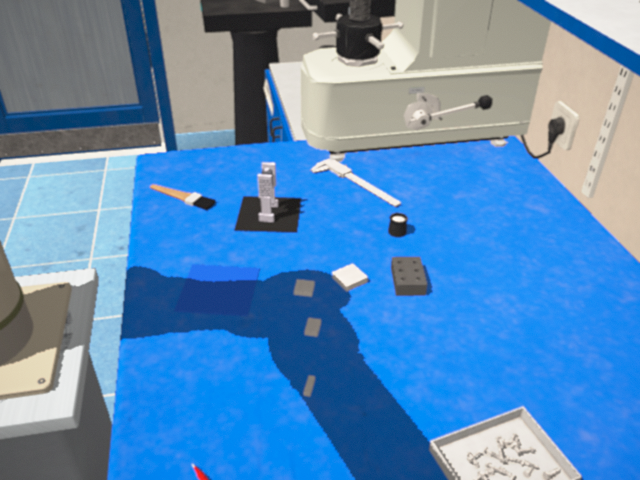

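The target is the small square block at top-view pixel (322,244). The brighter one at (314,198) is the larger look-alike. The tongs stand on the black mat at about (187,256), with the plate at (333,143). Moving above the tongs.

jog_arm(translation=[[20,34,5],[40,68,10],[60,102,20],[80,136,30],[100,170,40],[120,204,50],[140,238,50],[160,272,50],[180,306,50],[200,340,50],[220,374,50],[220,380,50]], turn=[6,12,18,24,30,36,42,48,54,60,66,72])

```text
clock: 1.8
position: [0.4522, -0.1946, 0.2818]
ee_rot: [0.68, 0.733, 0.001, 0.0]
ft_force: [-0.2, 0.7, -0.1]
grip_width: 1.0
```

Run:
```python
from h import *
p=manip.camera('top')
for n in ['mat','tongs_grip','plate_top','square_gauge_center']:
    for r in manip.outline_of(p,n):
        m=r['mask'].astype(np.uint8); c=max(cv2.findContours(m,0,1)[0],key=cv2.contourArea)
        b=cv2.boxPoints(cv2.minAreaRect(c)); z={'plate_top':.025,'square_gauge_center':.009}.get(n,.0)
        w=np.array([onz(p,q,z)[:2] for q in b]); e=np.diff(w,axis=0)
        print(n,round(r['confidence'],2),m.sum(),w.mean(0).round(4),np.linalg.norm(e,axis=1)[:2].round(3),np.degrees(np.arctan2(e[:2,1],e[:2,0])).round(1))
```

```text
mat 0.77 3978 [0.4687 0.2689] [0.121 0.126] [ -10.5 -103.4]
mat 0.64 5161 [0.3564 0.0604] [0.121 0.124] [ -15.  -105.6]
tongs_grip 0.71 743 [0.4758 0.2788] [0.034 0.083] [ -13.6 -106.3]
tongs_grip 0.29 1398 [0.6791 0.023 ] [0.061 0.078] [ -8.2 -99. ]
tongs_grip 0.22 300 [0.4706 0.2591] [0.027 0.042] [ -22.8 -114.9]
plate_top 0.63 1350 [0.6702 0.0228] [0.057 0.077] [  -9.9 -100.9]
square_gauge_center 0.7 620 [0.5779 0.0447] [0.044 0.046] [ -65.9 -157.4]
square_gauge_center 0.57 312 [0.497  0.0339] [0.032 0.031] [ -19.9 -110.5]
```

jog_arm(translation=[[8,38,5],[16,76,5],[20,114,5],[24,152,5],[26,190,5],[26,228,5],[24,266,5],[22,304,5],[20,342,5],[18,380,5],[15,418,5],[15,456,5]], turn=[6,12,18,24,30,36,42,48,54,60,66,68])

```text
clock: 3.05
position: [0.4637, 0.2529, 0.2865]
ee_rot: [0.164, 0.987, -0.0, 0.001]
ft_force: [0.6, -0.9, -0.3]
grip_width: 0.996
```

Run:
```python
from h import *
np.set_printoptions(precision=4,suppress=True)
o=manip.get_obs();print(o['clock'],o['position'],o['ee_rot'])
p=manip.camera('wrist');save(p,'w1.png');print(p['pose'])
for n,z in {'tongs_grip':.078,'tongs_jaws':.003,'mat':0}.items():
    for r in manip.pinpoint(p,n): print(n,r['at'],r['confidence'],onz(p,r['at'],z))
```

```text
3.05 [0.4637 0.2529 0.2865] [ 0.1637  0.9865 -0.0003  0.0007]
[[ 0.3228  0.9069  0.2709  0.3937]
 [ 0.9465 -0.3091 -0.0929  0.2765]
 [-0.0005  0.2864 -0.9581  0.4298]
 [ 0.      0.      0.      1.    ]]
tongs_grip [332.4, 202.6] 0.88 [0.467  0.2628 0.078 ]
tongs_grip [143.8, 283.7] 0.62 [0.4829 0.0773 0.078 ]
tongs_jaws [143.9, 282.9] 0.7 [0.5011 0.0354 0.003 ]
mat [107.1, 146.1] 0.87 [0.3552 0.0635 0.    ]
mat [332.8, 188.6] 0.73 [0.4694 0.2648 0.    ]
```

View pics/w1.png

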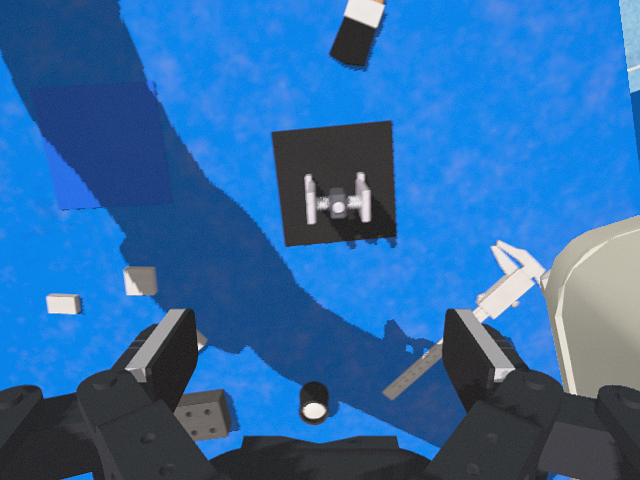

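The tongs' two plates show at (311,200) and (364,198), with the spine at (338,204), roughly aligned with the gripper's closing axis. I'll zoom in for the yaw.

Run:
```python
import cv2
i=cv2.imread('pics/w1.png')[110:260,260:410]
cv2.imwrite('pics/w1c.png',cv2.resize(i,(600,600),interpolation=cv2.INTER_CUBIC))
```

```text
(no output)
```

View pics/w1c.png

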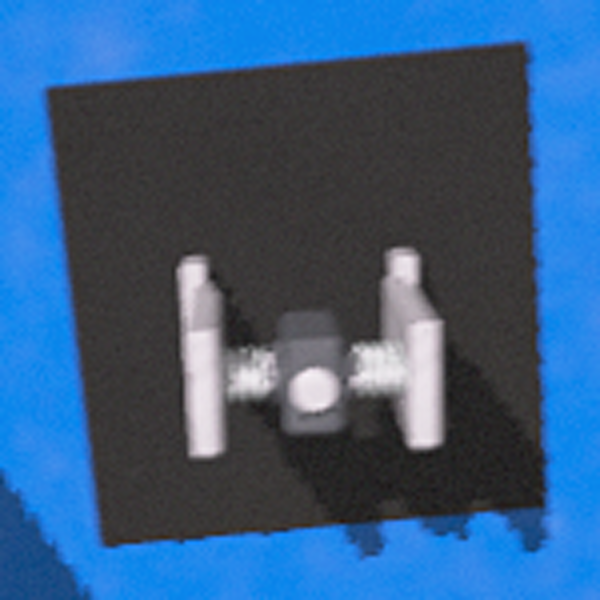

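The crop shows the plate top faces centred at about (204,394) and (427,383), each tilted about 3° in the image.

Run:
```python
from h import *
p=manip.camera('wrist')
f=lambda u,v,z:onz(p,(260+u/4-.4,110+v/4-.4),z)[:2]
a,b=f(204,394,.103),f(427,383,.103);print((a+b)/2,np.linalg.norm(b-a),np.degrees(np.arctan2(*(b-a)[::-1])))
c=np.array([f(*q,.003) for q in [(48,88),(526,42),(547,505),(104,546)]]);print('mat',c.mean(0),[np.degrees(np.arctan2(*(c[j]-c[i])[::-1])) for i,j in [(0,1),(1,2),(3,2),(0,3)]],np.linalg.norm(c[1]-c[0]))
for e in [((188,332),(190,458)),((217,330),(222,455)),((410,322),(412,448)),((442,318),(442,445))]:
    d=f(*e[1],.103)-f(*e[0],.103);print(np.degrees(np.arctan2(d[1],d[0]))+90)
```

```text
[0.46606754 0.26699723] 0.04437933206932854 73.92233336736358
mat [0.46649593 0.26884362] [np.float64(76.35041437029271), np.float64(-13.503776341422103), np.float64(76.57534574313178), np.float64(-13.632214112651535)] 0.1180253928175337
71.42412980121512
73.07396143429942
73.58467455859301
72.99576922186057
```

jog_arm(translation=[[3,13,-20],[3,13,-55],[3,13,-90],[3,13,-125],[3,13,-155],[3,13,-180],[3,13,-205],[3,13,-220],[3,13,-225],[3,13,-225],[3,13,-225]], turn=[2.3,2.3,2.3,2.3,2.3,2.3,2.3,2.3,2.3,2.3,2.3])

```text
clock: 4.22
position: [0.468, 0.2634, 0.0617]
ee_rot: [0.147, 0.989, -0.0, 0.0]
ft_force: [-0.4, 0.4, 0.7]
grip_width: 1.002
```

jog_arm(translation=[[0,0,0],[0,0,0],[0,0,0],[0,0,0],[0,0,0],[0,0,0],[0,0,0],[0,0,0],[0,0,0],[0,0,0]], turn=[0,0,0,0,0,0,0,0,0,0], grip=47, grip_force=30)

```text
clock: 5.05
position: [0.4688, 0.2638, 0.0629]
ee_rot: [0.147, 0.989, -0.0, 0.001]
ft_force: [0.2, -1.1, 6.9]
grip_width: 0.549
```

Run:
```python
from h import *
np.set_printoptions(precision=4,suppress=True)
o=manip.get_obs();print(o)
p=manip.camera('wrist');save(p,'w2.png')
```

```text
{'clock': 5.05, 'joint_pos': array([ 0.1293,  0.4442, -0.8644,  1.8403,  0.3923,  1.0351,  0.3833]), 'joint_velocities': array([-0.0013,  0.0008,  0.0001,  0.0016, -0.0001,  0.0005,  0.0004]), 'tau': array([ -0.2809, -47.8277, -11.2523, -29.7479,  -0.0561,  -0.2731,
         0.0141]), 'position': array([0.4688, 0.2638, 0.0629]), 'ee_rot': array([ 0.1473,  0.9891, -0.    ,  0.0013]), 'ft_force': array([ 0.1562, -1.117 ,  6.9279]), 'torque': array([-0.2195,  0.161 , -0.07  ]), 'grip_width': 0.5493790359545124}
```

View pics/w2.png

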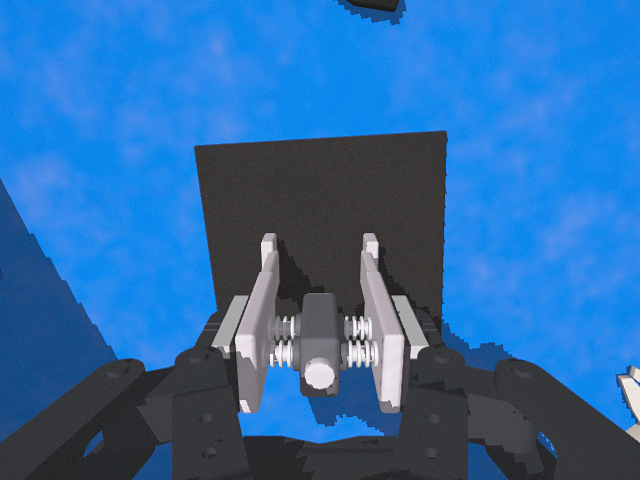

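Gripped at 46.9 mm. Lifting, then moving to a point where the wrist camera sees the block.

jog_arm(translation=[[0,0,15],[0,0,40],[0,0,65],[12,-35,65],[24,-70,65],[36,-105,65],[48,-140,65],[60,-175,65],[72,-210,65],[82,-235,65],[85,-245,65],[85,-245,65]], turn=[0,0,0,0,0,0,0,0,0,0,0,0])

```text
clock: 6.1
position: [0.5543, 0.0153, 0.1276]
ee_rot: [0.15, 0.989, -0.0, 0.001]
ft_force: [-0.6, -0.0, -1.3]
grip_width: 0.557
```

jog_arm(translation=[[0,0,0],[0,0,0]], turn=[0,0])

```text
clock: 6.27
position: [0.554, 0.0163, 0.1277]
ee_rot: [0.149, 0.989, -0.0, 0.001]
ft_force: [0.3, 0.2, -1.6]
grip_width: 0.546
```

Run:
```python
from h import *
np.set_printoptions(precision=4,suppress=True)
o=manip.get_obs();print(o['clock'],o['position'],o['ee_rot'],o['ft_force'],o['grip_width'])
p=manip.camera('wrist');save(p,'w3.png')
for n,z in {'square_gauge_center':.0045,'tongs_grip':o['position'][2]+.0187,'tongs_jaws':o['position'][2]-.06,'plate_top':.025}.items():
    for r in manip.pinpoint(p,n): print(n,r['at'],r['confidence'],onz(p,r['at'],z))
for r in manip.outline_of(p,'square_gauge_center'):
    c=max(cv2.findContours(r['mask'].astype(np.uint8),0,1)[0],key=cv2.contourArea)
    w=np.float32([onz(p,q[0],.009)[:2]*1000 for q in c]); R=cv2.minAreaRect(w);print(r['confidence'],R)
```

```text
6.2667 [0.554  0.0163 0.1277] [ 0.1492  0.9888 -0.0003  0.0011] [ 0.3208  0.1921 -1.563 ] 0.5458408806784789
square_gauge_center [367.7, 249.8] 0.97 [0.5771 0.0425 0.0045]
tongs_grip [317.5, 334.4] 0.56 [0.5509 0.0162 0.1464]
tongs_grip [377.8, 394.8] 0.51 [0.5798 0.0294 0.1464]
plate_top [376.7, 392.5] 0.96 [0.6718 0.0208 0.025 ]
0.78 ((576.8258056640625, 43.06306838989258), (46.61315155029297, 44.11283874511719), 22.396692276000977)
0.61 ((496.8315734863281, 33.04291915893555), (30.16750144958496, 31.11012077331543), 71.84427642822266)
```

View pics/w3.png

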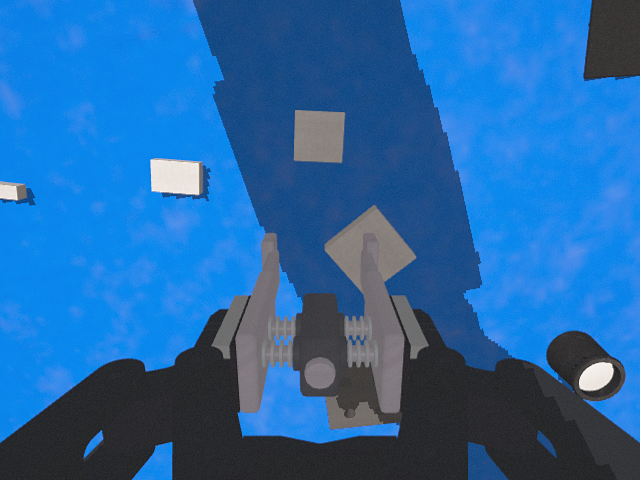

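The block is at (319,136), corners (295,110) to (343,163), nearly parallel to the jaws. The larger look-alike at (370,250) sits under the tongs and is well clear. Moving over the block and partway down.

jog_arm(translation=[[-18,6,0],[-36,12,0],[-50,16,0],[-54,17,0],[-54,17,-15],[-54,17,-30],[-54,17,-40],[-54,17,-45],[-54,17,-45],[-54,17,-45]], turn=[-1,-1,-1,-1,-1,-1,-1,-1,-1,-1])

```text
clock: 7.4
position: [0.5004, 0.0332, 0.0829]
ee_rot: [0.158, 0.987, -0.0, 0.001]
ft_force: [0.9, 0.2, -1.2]
grip_width: 0.555
```

Run:
```python
from h import *
np.set_printoptions(precision=4,suppress=True)
o=manip.get_obs();print(o['clock'],o['position'],o['ee_rot'],o['ft_force'],o['grip_width'])
p=manip.camera('wrist');s=manip.camera('side')
for n,z in {'square_gauge_center':.0045,'tongs_jaws':o['position'][2]-.06}.items():
  for q in (p,s):
    for r in manip.pinpoint(q,n): print(n,r['at'],r['confidence'],onz(q,r['at'],z))
a=p['frame'][180:480,200:440];u,v=proj(s,[.498,.034,.03]).astype(int)
b=cv2.resize(s['frame'][v-50:v+50,u-50:u+50],(480,480),interpolation=cv2.INTER_CUBIC)
a=cv2.resize(a,(320,400)); c=np.zeros((480,800,3),np.uint8);c[:400,:320]=a;c[:,320:]=b
cv2.imwrite('pics/c4.png',c[:,:,::-1])
```

```text
7.4 [0.5004 0.0332 0.0829] [ 0.1576  0.9875 -0.0003  0.0012] [ 0.8701  0.2484 -1.1661] 0.5546732435217676
square_gauge_center [376.9, 365.4] 0.68 [0.5812 0.0432 0.0045]
square_gauge_center [320.0, 245.8] 0.57 [0.4978 0.034  0.0045]
square_gauge_center [351.0, 277.3] 0.7 [0.5803 0.0456 0.0045]
square_gauge_center [302.1, 285.3] 0.56 [0.4947 0.0405 0.0045]
tongs_jaws [307.0, 278.8] 0.9 [0.502  0.0342 0.0229]
```

View pics/c4.png

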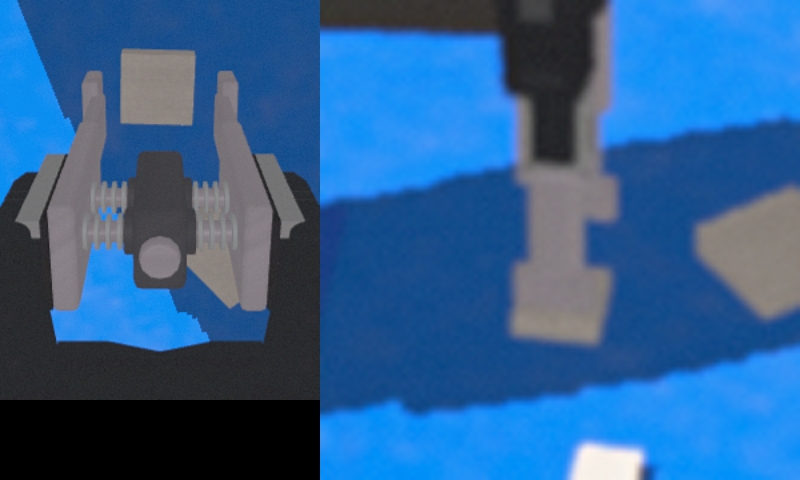

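The block sits centred between the jaws in the wrist view; the jaws may be 2 mm too far in +x. Going down and squeezing.

jog_arm(translation=[[-2,1,-5],[-2,1,-12],[-2,1,-17],[-2,1,-20],[-2,1,-20],[-2,1,-20]], turn=[0,0,0,0,0,0])

```text
clock: 8.2
position: [0.4983, 0.0341, 0.0629]
ee_rot: [0.158, 0.987, -0.0, 0.001]
ft_force: [0.4, -0.1, -1.6]
grip_width: 0.557
```

jog_arm(translation=[[0,0,0],[0,0,0],[0,0,0],[0,0,0],[0,0,0],[0,0,0],[0,0,0],[0,0,0]], turn=[0,0,0,0,0,0,0,0], grip=30, grip_force=40)

```text
clock: 8.87
position: [0.4986, 0.0342, 0.0631]
ee_rot: [0.158, 0.987, -0.0, 0.002]
ft_force: [0.5, 0.8, 3.2]
grip_width: 0.378
```

jog_arm(translation=[[0,0,5],[0,0,15],[0,0,30],[0,0,50],[0,0,50],[0,0,50]], turn=[0,0,0,0,0,0])

```text
clock: 9.37
position: [0.4992, 0.0341, 0.1142]
ee_rot: [0.158, 0.987, -0.0, 0.003]
ft_force: [0.1, -0.1, -2.5]
grip_width: 0.378
```

Run:
```python
from h import *
np.set_printoptions(precision=4,suppress=True)
o=manip.get_obs();print(o['clock'],o['position'],o['ee_rot'],o['ft_force'],o['grip_width'])
p=manip.camera('wrist');s=manip.camera('side')
for n,z in {'plate_top':.025}.items():
  for q in (p,s):
    for r in manip.pinpoint(q,n): print(n,r['at'],r['confidence'],onz(q,r['at'],z))
a=p['frame'][180:480,200:440];u,v=proj(s,[.498,.034,.08]).astype(int)
b=cv2.resize(s['frame'][v-50:v+50,u-50:u+50],(480,480),interpolation=cv2.INTER_CUBIC)
a=cv2.resize(a,(320,400)); c=np.zeros((480,800,3),np.uint8);c[:400,:320]=a;c[:,320:]=b
cv2.imwrite('pics/c5.png',c[:,:,::-1])
```

```text
9.3667 [0.4992 0.0341 0.1142] [ 0.1579  0.9875 -0.0005  0.0026] [ 0.1331 -0.11   -2.4962] 0.37754389780433445
plate_top [408.6, 269.4] 0.7 [0.6739 0.0243 0.025 ]
```

View pics/c5.png

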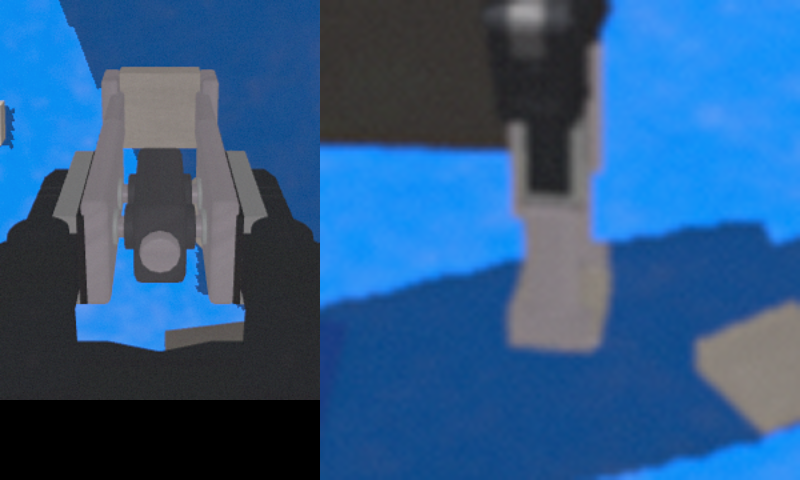

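The block is held level between the jaws in both views. Carrying it to the plate.

jog_arm(translation=[[10,-1,5],[35,-2,10],[65,-4,10],[95,-6,10],[125,-8,10],[150,-10,10],[168,-11,10],[174,-12,10],[174,-12,10],[174,-12,10]], turn=[1,2,3,4,5,6,7,7,7,7])

```text
clock: 10.4
position: [0.6709, 0.0224, 0.1214]
ee_rot: [0.097, 0.995, -0.0, -0.0]
ft_force: [-0.2, 0.7, -2.7]
grip_width: 0.375
```

Run:
```python
from h import *
np.set_printoptions(precision=4,suppress=True)
o=manip.get_obs();print(o['clock'],o['position'],o['ee_rot'],o['ft_force'],o['grip_width'])
p=manip.camera('wrist');s=manip.camera('top')
for n,z in {'plate_top':.025}.items():
  for q in (p,s):
    for r in manip.pinpoint(q,n): print(n,r['at'],r['confidence'],onz(q,r['at'],z))
    for r in manip.outline_of(q,n):
      c=max(cv2.findContours(r['mask'].astype(np.uint8),0,1)[0],key=cv2.contourArea)
      w=np.float32([onz(q,x[0],.025)[:2]*1000 for x in c]); print(r['confidence'],cv2.minAreaRect(w))
save(p,'w6.png')
```

```text
10.4 [0.6709 0.0224 0.1214] [ 0.0971  0.9953 -0.0003 -0.0001] [-0.1504  0.6655 -2.7279] 0.3754986465493319
0.66 ((670.5159912109375, 22.6705265045166), (75.5578384399414, 54.66874313354492), 80.04470825195312)
0.66 ((730.5468139648438, 37.28877258300781), (22.208932876586914, 125.2384033203125), 85.93685150146484)
plate_top [330.7, 139.7] 0.96 [0.6782 0.0253 0.025 ]
0.65 ((670.2042236328125, 23.474668502807617), (74.78826141357422, 56.63323211669922), 79.56719207763672)
```

View pics/w6.png

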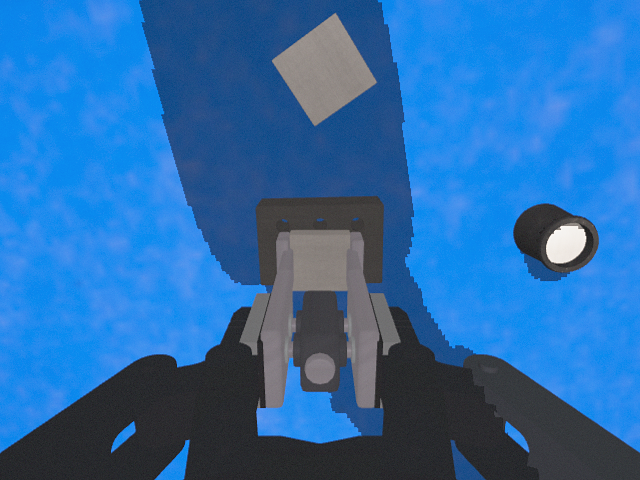

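The plate's top face, about (258,205) to (382,280), lies under the held block and is parallel to it. Lowering slowly.

jog_arm(translation=[[3,0,0],[3,0,-8],[3,0,-16],[3,0,-22],[3,0,-26],[3,0,-29],[3,0,-31],[3,0,-32],[3,0,-32],[3,0,-32]], turn=[1,1,1,1,1,1,1,1,1,1])

```text
clock: 11.53
position: [0.6747, 0.022, 0.0909]
ee_rot: [0.088, 0.996, -0.001, 0.001]
ft_force: [0.1, 0.0, -2.6]
grip_width: 0.38
```

jog_arm(translation=[[0,0,-0.5],[0,0,-1],[0,0,-1],[0,0,-1]], turn=[0,0,0,0])

```text
clock: 11.87
position: [0.6747, 0.022, 0.09]
ee_rot: [0.088, 0.996, -0.001, 0.001]
ft_force: [-0.3, -0.5, -3.3]
grip_width: 0.376
```

jog_arm(translation=[[0,0,-0.5],[0,0,-1],[0,0,-1.5],[0,0,-1.5],[0,0,-1.5]], turn=[0,0,0,0,0])

```text
clock: 12.28
position: [0.6746, 0.0219, 0.0884]
ee_rot: [0.088, 0.996, -0.001, 0.001]
ft_force: [1.2, -0.2, -2.6]
grip_width: 0.379
```

jog_arm(translation=[[0,0,-0.5],[0,0,-0.5],[0,0,-0.5]], turn=[0,0,0])

```text
clock: 12.53
position: [0.6748, 0.022, 0.0882]
ee_rot: [0.088, 0.996, -0.001, 0.001]
ft_force: [-2.0, 0.4, 0.6]
grip_width: 0.377
```

Contact: the vertical force rose by about 3 N. Opening to 47 mm, so that the tongs stay held.

jog_arm(translation=[[0,0,0],[0,0,0],[0,0,0],[0,0,0],[0,0,0],[0,0,0]], turn=[0,0,0,0,0,0], grip=47, grip_force=30)

```text
clock: 13.03
position: [0.6747, 0.022, 0.0882]
ee_rot: [0.088, 0.996, -0.001, 0.001]
ft_force: [-0.0, 1.2, -1.2]
grip_width: 0.55
```

jog_arm(translation=[[0,0,3],[0,0,8],[0,0,16],[0,0,28],[0,0,42],[0,0,55],[0,0,55],[0,0,55]], turn=[0,0,0,0,0,0,0,0])

```text
clock: 13.7
position: [0.6754, 0.0221, 0.1447]
ee_rot: [0.089, 0.996, -0.001, 0.002]
ft_force: [0.1, -0.0, -1.5]
grip_width: 0.549
```

Run:
```python
from h import *
np.set_printoptions(precision=4,suppress=True)
o=manip.get_obs();print(o['clock'],o['position'],o['ee_rot'],o['ft_force'],o['grip_width'])
p=manip.camera('wrist');s=manip.camera('side')
a=cv2.resize(p['frame'][160:480,160:480],(400,400));u,v=proj(s,[.67,.02,.07]).astype(int)
b=cv2.resize(s['frame'][v-50:v+50,u-50:u+50],(400,400),interpolation=cv2.INTER_CUBIC)
cv2.imwrite('pics/c7.png',np.hstack([a,b])[:,:,::-1])
```

```text
13.7 [0.6754 0.0221 0.1447] [ 0.0885  0.9961 -0.0005  0.0025] [ 0.0643 -0.0176 -1.4697] 0.5491009865270694
```

View pics/c7.png

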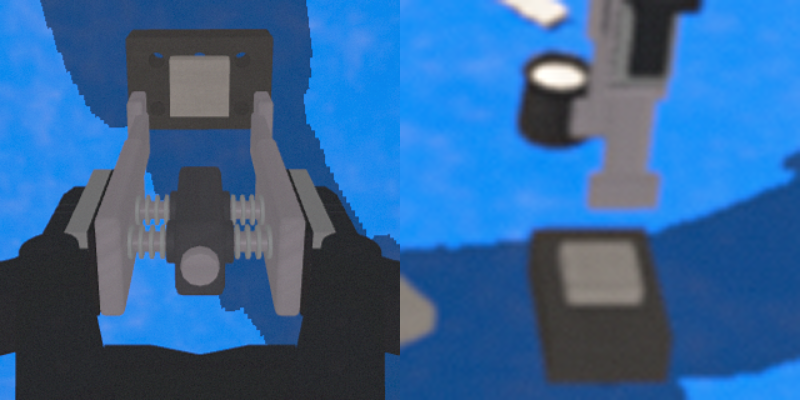

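The block lies flat and centred between the drilled holes, and the tongs are clear above it. Returning to the mat.

jog_arm(translation=[[-10,12,5],[-33,39,5],[-57,68,5],[-81,97,5],[-105,126,5],[-129,155,5],[-153,184,5],[-177,213,5],[-196,236,5],[-205,244,5],[-205,244,5],[-205,244,5]], turn=[0,-1,-2,-3,-3.5,-3.5,-3.5,-3.5,-3.5,-3.5,-3.5,-3.5])

```text
clock: 14.8
position: [0.469, 0.2658, 0.1475]
ee_rot: [0.118, 0.993, -0.001, 0.001]
ft_force: [0.4, -0.1, -1.6]
grip_width: 0.549
```

jog_arm(translation=[[0,0,-15],[0,0,-35],[0,0,-52],[0,0,-64],[0,0,-70],[0,0,-72],[0,0,-72]], turn=[0,0,0,0,0,0,0])

```text
clock: 15.38
position: [0.4693, 0.2655, 0.0755]
ee_rot: [0.119, 0.993, -0.001, 0.001]
ft_force: [-0.2, 0.6, -1.8]
grip_width: 0.546
```

Run:
```python
from h import *
np.set_printoptions(precision=4,suppress=True)
o=manip.get_obs();print(o['clock'],o['position'],o['ee_rot'],o['ft_force'],o['grip_width'])
p=manip.camera('wrist');s=manip.camera('side');t=manip.camera('top')
for q in (p,s,t):
  for n,z in {'mat':0,'tongs_jaws':o['position'][2]-.06}.items():
    for r in manip.pinpoint(q,n): print(n,r['at'],r['confidence'],onz(q,r['at'],z))
a=cv2.resize(p['frame'][80:480,120:520],(400,400));u,v=proj(s,[.47,.265,.04]).astype(int)
b=cv2.resize(s['frame'][v-50:v+50,u-50:u+50],(400,400),interpolation=cv2.INTER_CUBIC)
cv2.imwrite('pics/c8.png',np.hstack([a,b])[:,:,::-1])
```

```text
15.3833 [0.4693 0.2655 0.0755] [ 0.1186  0.9929 -0.0012  0.0009] [-0.2317  0.6152 -1.8185] 0.5458727555771727
mat [321.0, 250.7] 0.74 [0.4685 0.266  0.    ]
mat [218.0, 290.9] 0.96 [0.355  0.0574 0.    ]
mat [266.6, 215.2] 0.94 [0.4628 0.2653 0.    ]
tongs_jaws [269.5, 207.5] 0.66 [0.4696 0.2681 0.0155]
mat [305.3, 326.9] 0.64 [ 0.3561  0.0601 -0.    ]
```

View pics/c8.png

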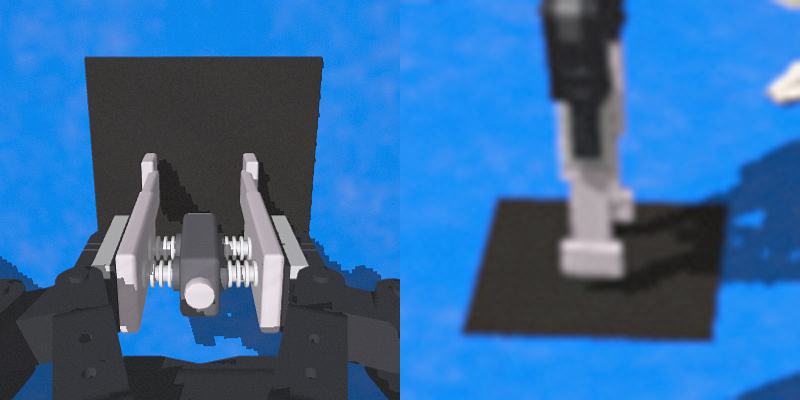

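The tongs hang centred over the mat, which shows square to them. Lowering by feel.

jog_arm(translation=[[0,0,-4],[0,0,-7],[0,0,-9.5],[0,0,-10.5],[0,0,-10.5],[0,0,-10.5]], turn=[0,0,0,0,0,0])

```text
clock: 16.33
position: [0.469, 0.2658, 0.0652]
ee_rot: [0.118, 0.993, -0.001, 0.001]
ft_force: [-0.1, -0.5, -1.3]
grip_width: 0.552
```

jog_arm(translation=[[0,0,-0.5],[0,0,-1],[0,0,-1],[0,0,-1]], turn=[0,0,0,0])

```text
clock: 16.67
position: [0.4691, 0.2659, 0.0642]
ee_rot: [0.118, 0.993, -0.001, 0.001]
ft_force: [-0.6, -0.7, -1.8]
grip_width: 0.552
```

jog_arm(translation=[[0,0,-0.5],[0,0,-1],[0,0,-1],[0,0,-1]], turn=[0,0,0,0])

```text
clock: 17.0
position: [0.4691, 0.2659, 0.0632]
ee_rot: [0.118, 0.993, -0.001, 0.001]
ft_force: [0.0, -0.2, -1.6]
grip_width: 0.554
```

jog_arm(translation=[[0,0,-0.5],[0,0,-0.7],[0,0,-0.7],[0,0,-0.7]], turn=[0,0,0,0])

```text
clock: 17.33
position: [0.4693, 0.2658, 0.0628]
ee_rot: [0.118, 0.993, -0.001, 0.001]
ft_force: [-2.0, -2.2, 5.4]
grip_width: 0.552
```

Contact. Opening fully and rising straight up.

jog_arm(translation=[[0,0,0],[0,0,0],[0,0,0],[0,0,0],[0,0,0],[0,0,0],[0,0,0],[0,0,0],[0,0,0],[0,0,0],[0,0,0]], turn=[0,0,0,0,0,0,0,0,0,0,0], grip=85)

```text
clock: 18.25
position: [0.4693, 0.2659, 0.0628]
ee_rot: [0.118, 0.993, -0.001, 0.001]
ft_force: [0.7, -0.6, -0.2]
grip_width: 0.996
```

jog_arm(translation=[[0,0,10],[0,0,30],[0,0,60],[0,0,95],[0,0,130],[0,0,165],[0,0,190],[0,0,200],[0,0,200],[0,0,200]], turn=[0,0,0,0,0,0,0,0,0,0])

```text
clock: 19.08
position: [0.4692, 0.2658, 0.2627]
ee_rot: [0.118, 0.993, -0.001, 0.002]
ft_force: [-0.3, 0.3, -0.9]
grip_width: 0.994
```

Run:
```python
from h import *
np.set_printoptions(precision=4,suppress=True)
o=manip.get_obs();print(o['clock'],o['position'],o['ft_force'],o['grip_width'])
p=manip.camera('wrist');s=manip.camera('side')
for q in (p,s):
  for n,z in {'mat':0,'tongs_jaws':.003,'tongs_grip':.078,'square_gauge_center':.0295,'plate_top':.025,'oblong_gauge_center':.0045,'slim_gauge_center':.0045}.items():
    for r in manip.pinpoint(q,n): print(n,np.round(r['at'],1),round(r['confidence'],2),onz(q,r['at'],z))
a=cv2.resize(p['frame'][60:360,170:470],(400,400))
b=cv2.resize(s['frame'][120:420,180:480],(400,400),interpolation=cv2.INTER_CUBIC)
cv2.imwrite('pics/c9.png',np.hstack([a,b])[:,:,::-1])
```

```text
19.0833 [0.4692 0.2658 0.2627] [-0.3026  0.3419 -0.8747] 0.9935706787431325
mat [322.  189.8] 0.74 [0.4687 0.2675 0.    ]
mat [ 79.1 123.2] 0.64 [0.3541 0.061  0.    ]
tongs_grip [318.3 202.1] 0.83 [0.4639 0.2653 0.078 ]
square_gauge_center [141.2 338.6] 0.61 [0.5686 0.055  0.0295]
oblong_gauge_center [ 21.9 290.8] 0.74 [ 0.4979 -0.0613  0.0045]
mat [216.9 289.1] 0.7 [0.3534 0.0624 0.    ]
mat [268.4 213.8] 0.6 [0.4669 0.2695 0.    ]
mat [308.5 387. ] 0.6 [ 0.4672 -0.1708  0.    ]
tongs_jaws [269.1 213.4] 0.6 [0.468  0.2662 0.003 ]
tongs_grip [267. 181.] 0.73 [0.4671 0.2645 0.078 ]
tongs_grip [408.6 269.8] 0.57 [ 0.6488 -0.0376  0.078 ]
square_gauge_center [350.4 279.6] 0.98 [0.5701 0.0115 0.0295]
square_gauge_center [405.  267.4] 0.61 [0.6675 0.0253 0.0295]
plate_top [408.4 270.8] 0.66 [0.6725 0.0208 0.025 ]
oblong_gauge_center [310.4 327.1] 0.63 [ 0.4905 -0.0592  0.0045]
oblong_gauge_center [407.6 269.3] 0.57 [0.6819 0.0484 0.0045]
slim_gauge_center [307.9 386.9] 0.45 [ 0.4657 -0.1741  0.0045]
```

View pics/c9.png

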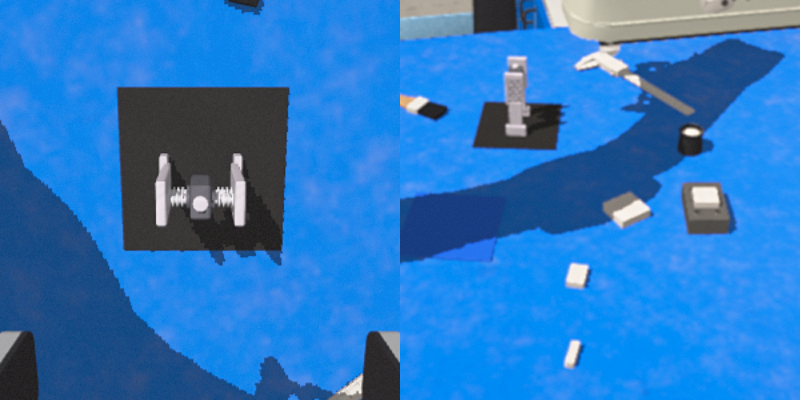

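The tongs stand open and upright in the middle of the mat, the block is on the plate, and the other blocks haven't moved.

```bash
python3 -c "
from workcell import manip
print(manip.hand_in())"
```

```text
the job is handed in; nothing more can be done
None
```

The job is done and handed in at about 19 s of the 45 s allowed. I took the tongs from the black mat, squeezed them on the small square block and laid it flat on the middle of the drilled plate. I then stood the tongs back on the mat, let go and moved up clear. The gripper never touched a block.

- **Block on the plate:** The close view after release showed it flat and centred between the drilled holes. In the last side picture, the network put its centre about 5 mm from the plate centre in x and y. I put this down to network noise and trusted the close view.
- **Tongs on the mat:** They stand upright and open within about 3 mm of the mat's middle. One wrist-camera reading put them 5 mm off in x, while the side camera gave about 1–3 mm.
- **Squeeze on the block:** The fingers read about 32 mm over the plates instead of the expected 34 mm. The pictures showed the block held square and level, so I carried on.
- **Forces and other blocks:** The highest wrist force I saw was about 7 N. The oblong and slim blocks and the larger look-alike stayed where they were, within the camera's accuracy.

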